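Snap an ultrasonic horn into its guarded measuring cradle

ROBOT

A 6-joint arm with a two-finger parallel gripper is mounted at the origin on the work surface. World frame = base frame: x ahead of the robot, y to its left, z up, the work surface at z = 0. Lengths are in mm, angles in rad, forces in N, time in s.
With the tool pointing down it reaches from about 300 to 875 mm from the base axis. Payload 6.4 kg.
Tool frame: the origin (TCP) lies midway between the tips of the shut fingers; the grasp point (between the pads) lies 19 mm behind it; z points along the fingers, y is the direction in which the jaws open and shut (so a half turn about z gives the same grasp; the last joint's range is limited). The gripper opens to 88 mm and grips with 3 to 60 N. Pads are 18 mm wide; open, the fingers measure 123 mm over their backs; the gripper's body (75 mm by 187 mm) begins 45 mm behind the grasp point.
Start: joints at [-1.487, 0.181, 1.607, -0, 1.354, -0.206], TCP at [164.328, -551.033, 238.714] pointing down, gripper open.
Joint ranges: [-2.99, 2.99], [-0.89, 2.07], [0.3, 2.58], [-1.14, 4.28], [0, 2.63], [-3.12, 3.12]. Speed limits (rad/s): [2.57, 2.57, 3.01, 3.14, 3.14, 3.14].

INTERFACE

Orientations are given as a rotation vector (axis times angle).
In Python, from plant import r gives the robot as it stands. The module is installed in compiled form; this text tells all that it offers. Calls block until the motion is done:
- r.reach(position, orientation): joint-space move of the TCP to a pose.
- r.move_straight(position, rot=None, speed=150, contact_N=None): straight line of the TCP; rot=None keeps the orientation; speed is the mean speed in mm/s. With contact_N (N) it stops when the force on the tool has changed by that much, and returns True; else False.
- r.movej(angles): joint-space move.
- r.command_gripper(opening, force=None): opening from 0.0 (shut) to 1.0 (fully open); force is the grip in N (None keeps the last); returns when the fingers have stopped.
- r.hold(seconds).
- r.solve_ik(position, orientation): joint angles nearest the present ones, or None.
- r.read_camera(name): name is "scene" or "top"; returns the picture (400x640x3 uint8, red, green, blue); there is no depth.
- r.calibration(name): a dict with "camera_matrix" (3x3 intrinsics, pixels), "k1" (the pictures are not rectified: a ray, as slopes to the right and down, at radius r is drawn at 1 + k1 r^2 times it, then the intrinsics apply), "eye" and "attitude" of the camera in the world. Camera axes: x right, y up, looking along -z (the intrinsics and any distortion apply to the point x, -y, -z); pixel columns grow to the right and rows downward; lengths in mm; the calibration is good to about 2 mm. A picture is of the moment at which its call begins. calibration takes no time and is no camera call.
A pose or a line that the arm cannot do raises r.PlanningError and nothing moves.
- r.job_done(): hands the job in, once; it reports no verdict.
Trained networks look in the newest picture that a camera, given by its name, has taken for a name from the list of things; names that differ only in an ending like _2 or _b are one class to them, and where a whole thing is asked for, a point or a joint stands for the part that bears it (a point fixed in the world has none). Each returns a list of dicts, best first, with "p" (0 to 1); they miss things now and then, are a little off and sometimes report something else, mostly with a low value. They report only what shows in the picture. A call takes as long as a camera call. They do not tell look-alikes from the thing itself.
- r.regions_of(camera, label): "mask" (400x640 bool, what is visible of it) and "box" ([left, top, right, bottom] in pixels, round what is visible of it).
Readings, each from a call of its own:
- r.current_time(): time.
- r.current_q(): joint angles.
- r.current_joint_velocities(): joint speeds.
- r.current_joint_efforts(): joint torques, N m.
- r.current_tool_pos(): TCP position.
- r.current_tool_rot(): TCP orientation.
- r.current_force(): force on the tool from outside, world axes, zero at the start.
- r.current_ft_torque(): the same for the moment, N m.
- r.current_finger_gap(): opening from 0.0 (shut) to 1.0 (fully open).
Only numpy, scipy, OpenCV 4.12 (cv2) and the standard library are available. Lean on these libraries where they do the work, as an engineer would, in place of code of your own. Each camera call takes 0.05 s, during which the arm holds its last target. There are 200 camera calls.

TASK

Pull up the knob of the spring index plunger and slide the cradle's clear cover fully open. Then take the rod with the single flange round its shank (the ultrasonic horn) out of the white rack and, with its flange end facing the sensor barrel, set it on the cradle's two spring clips and press it down with the gripper, not dropping it, until both snap around it. Leave it there fully home and level with the cover open, and do not disturb the other rods or anything else on the bench.

Things in the scene. Friction and masses are not known exactly. Their poses are not given: they have to be found in the camera images.
- cradle: Fixed measuring cradle. Origin: on the bench under the middle of the seated horn; y along the horn, x away from the robot, yaw within 0.3 rad. Base plate x -55..135, y +-80, top z 10 mm. End walls at y +-66..74, x -43..133, top z 62, each with an open-topped slot x +-13, bottom z 28, for the horn's ends. Between the clips (y +-46) is free room for gripper fingers, above the base plate
- cradle_seat (a point): Middle of the seated horn's axis: 42 mm above the bench, midway between the clips; axes as the cradle's. A horn merely laid on the spring lips lies with its axis about 15 mm higher; pressed down there in the middle with about 12 N (up to 18) it snaps down to this height and stays
- clip_left (a point): Axis point of the spring clip at cradle y = +52 mm, 42 mm above the bench. The clip is 12 mm long (y): a saddle with its top at z 34 between two upright steel spring fingers (x +-12..15) with inward lips at z 49.5 and flared tops reaching x +-18, z 58 mm
- clip_right (a point): The same for the like clip at cradle y = -52 mm
- cover (a joint): Slide of the clear cover plate (70 x 152 x 4 mm, aluminium edged, lying at z 63..67 mm on the end walls and over both clips). 0 = shut, grows as it moves along the cradle's +x, 0.095 m = fully open (its near edge is then at cradle x = +60). About 2 N of friction; it stays where it is left. At 0 it is locked by the index plunger
- plunger (a joint): Spring index plunger that rides on the cover: 0 = down, pin in its hole (cover locked); up to 0.011 m when its knob is pulled straight up. Above 0.008 the pin is free of its hole and the cover can slide. The spring pulls it back down with 3.5 N at 0 to 7.5 N at the top, so keep it lifted during the first 15 mm of sliding
- knob_grip (a point): Mid-height centre of the plunger's knob: an upright black cylinder, diameter 22 mm, 18 mm high (from 9 mm below to 9 mm above this point), on the cover at cradle x = 20 mm + cover, y = -60 mm, this point 90 mm above the bench when down. Free all round above the cover; nothing above it
- horn: The horn to load: steel rod, diameter 16, length 160 mm, about 0.18 kg, with one flange (diameter 26, from y 21.5 to 29.5 mm). Origin: middle of its length on the axis; y along the rod to the flange end; it may roll, so x and z point anywhere. Starts in one of the rack's three bays, y as the rack's y, flange just outside the roof, 50 mm of bare rod beyond the flange
- horn_front (a point): Centre of the horn's front end face (the end nearer the flange), 80 mm from its origin along its +y
- plain_rod: Another rod of the rack, same diameter and length, no flange; origin and axes as the horn's. Stays where it is
- disc_rod: Another rod of the rack, same diameter and length, with a disc (diameter 30 mm, 6 mm thick) at its outer tip; origin and axes as the horn's. Stays where it is
- rack: Fixed white rack, 170 (x) x 100 (y) mm, roof top at z 62 mm. Origin: its centre on the bench; y is the way its rods stick out and are drawn out. Bays at x = -55, 0, 55 mm, 22 mm wide, from z 34 to 56, open at y = 50. Rod axes at z 42, rod centres at y 30: the inner 100 mm are under the roof. Take the outer end and draw it out level by more than 102 mm before lifting
- rack_face (a point): Centre of the rack's open face, at rack y = 50 mm and 42 mm above the bench; axes as the rack's
- vrest: Fixed V-rest for putting a rod down: origin at its centre on the bench, y axis along the rod it carries. Base 44 (x) x 92 (y) x 12 mm; two aluminium V-posts, each 8 mm thick, at y = -36 and +36; arms of the V reach x +-20 and z 57 mm. A 16 mm rod lies in the V with its axis at about z 51 mm. Between the posts (y -32..32) nothing is higher than 12 mm
- sensor: Fixed sensor stand at one end of the cradle, centred 112 mm from the cradle's origin along its +y or -y: black base 44 x 36 x 30 mm with an aluminium block and a round steel sensor barrel (diameter 18 mm, 40 mm long, axis at 42 mm height in line with the horn), top 67 mm. Origin: centre of the base on the bench
- endstop: Fixed plain black end block, at the other end of the cradle from the sensor, same base, 50 mm high, no barrel. Origin: centre of the base on the bench
- dish: Flat round glass dish, diameter 64 mm, 18 mm high; a bystander. Origin: centre of its underside
- weight: Small steel weight, diameter 28 mm, 28 mm high; a bystander near the V-rest. Origin: centre of its underside
- collar: Dark steel ring, outer diameter 28 mm, 12 mm high; a bystander near the V-rest. Origin: centre of its underside
- jar: Amber glass jar with black lid, diameter 42 mm, 58 mm high; a bystander beside the rack. Origin: centre of its underside
- driver: Black-handled screwdriver lying on the bench; a bystander. Origin: on its underside
- flask: White plastic bottle, diameter 60 mm, 95 mm high; a bystander. Origin: centre of its underside
- mouse: Black computer mouse, 100 x 58 x 32 mm; a bystander. Origin: centre of its underside
Mind the look-alikes: they are no part of the job. What is shaped like the horn but blue or turquoise is not meant. Leave any yellow look-alike of the sensor alone.

How it is judged (in metres and radians):
On the way, in this order (a step that is already met when the one before it is completed fails the run):
1. the cover is slid fully open (joint cover above 0.085 m) (value of joint cover above 0.085 m), for 0.2 s.
2. the horn is over the two clips, 6 to 30 mm above its seat, and the gripper touches it (it is pressed in, not dropped) (x of horn in the frame of cradle_seat between -0.008 and 0.008 m and y of horn in the frame of cradle_seat between -0.02 and 0.02 m and z of horn in the frame of cradle_seat between 0.006 and 0.03 m and contact force between the fingers and horn above 0.3 N).
At the end, for the whole second after the job is handed in: The horn is at rest in both spring clips: its middle within 6 mm sideways, 4 mm in height and 18 mm lengthwise of the seat, level and parallel to the cradle within 0.06 rad, its flange end towards the sensor (end face within 70 mm of the sensor's origin); the cover is open by more than 0.08 m (x of horn in the frame of cradle_seat between -0.006 and 0.006 m and z of horn in the frame of cradle_seat between -0.004 and 0.004 m and y of horn in the frame of cradle_seat between -0.018 and 0.018 m and angle between the y axis of horn and the y axis of cradle, either way round below 0.06 rad and distance between horn_front and sensor below 0.07 m and value of joint cover above 0.08 m and linear speed of horn below 0.01 m/s); the robot touches nothing.
It fails at once if one of the other rods is moved by more than 20 mm (distance of any of plain_rod, disc_rod from where it was at the start of the episode above 0.02 m).
It fails at once if a bystander (dish, weight, collar, jar, screwdriver, bottle, mouse) is moved by more than 30 mm (distance of any of dish, weight, collar, jar, driver, flask, mouse from where it was at the start of the episode above 0.03 m).
It also fails if it takes over 72 s, if anything falls off the work surface, if the arm or the gripper's body presses on something with over 40 N, if the wrist force passes 120 N, or if a joint passes its speed limit or range.

## Working session

There is one attempt and no reset: what is moved stays moved. The work goes in short steps, each a Python script; the robot and the scene stay as the last script left them, time stands still between calls to the robot, and variables do not carry over. Pictures are saved under pics/ and viewed, about 8 in all and at most 12, crops included, and the job is handed in when it is done.

```bash
mkdir -p pics; python3 - <<'E'
from plant import r
import cv2,numpy as np
for c in("scene","top"):
    im=r.read_camera(c); cv2.imwrite(f"pics/{c}0.png",cv2.cvtColor(cv2.resize(im,(800,500),interpolation=cv2.INTER_CUBIC),cv2.COLOR_RGB2BGR)); np.save(f"{c}0.npy",im)
    k=r.calibration(c); print(c,{a:np.round(b,4).tolist() for a,b in k.items()})
    for n in["cradle","cover","plunger","horn","plain_rod","disc_rod","rack","vrest","sensor","endstop"]:
        print(n,[(round(float(d["p"]),2),[int(x) for x in d["box"]]) for d in r.regions_of(c,n)][:4])
print(r.current_time(),r.current_tool_rot())
E
```

```text
scene {'camera_matrix': [[434.6683, 0.0, 321.8944], [0.0, 434.6683, 199.8204], [0.0, 0.0, 1.0]], 'k1': -0.1146, 'eye': [1240.2055, 9.8225, 1084.2885], 'attitude': [0.4989, 0.4842, 1.508]}
cradle [(0.85, [375, 171, 438, 242])]
cover [(0.63, [386, 171, 438, 202]), (0.46, [433, 217, 457, 241])]
plunger [(0.29, [154, 180, 201, 239])]
horn [(0.79, [175, 152, 220, 166]), (0.7, [191, 201, 213, 213]), (0.52, [244, 140, 266, 182])]
plain_rod [(0.56, [189, 221, 214, 226]), (0.55, [279, 240, 286, 251])]
disc_rod [(0.71, [199, 188, 219, 197])]
rack [(0.65, [155, 179, 203, 237])]
vrest [(0.8, [278, 208, 307, 234]), (0.2, [192, 202, 212, 209])]
sensor [(0.76, [469, 197, 488, 218]), (0.73, [367, 177, 380, 201]), (0.69, [434, 195, 454, 212]), (0.6, [157, 234, 172, 255])]
endstop []
top {'camera_matrix': [[439.9936, 0.0, 316.4988], [0.0, 439.9936, 201.7228], [0.0, 0.0, 1.0]], 'k1': 0.02, 'eye': [398.8854, 47.0161, 1351.6208], 'attitude': [0.0626, -0.1104, -1.5664]}
cradle [(0.77, [188, 186, 261, 255]), (0.35, [430, 186, 468, 248])]
cover [(0.76, [194, 217, 245, 250])]
plunger [(0.59, [210, 261, 234, 294])]
horn [(0.85, [368, 260, 394, 306]), (0.52, [424, 284, 474, 297]), (0.43, [415, 210, 435, 219])]
plain_rod [(0.7, [417, 194, 439, 200])]
disc_rod []
rack [(0.55, [429, 185, 471, 243]), (0.37, [191, 186, 257, 257])]
vrest [(0.91, [321, 196, 356, 216])]
sensor [(0.55, [178, 217, 190, 234])]
endstop [(0.57, [210, 259, 234, 296]), (0.5, [252, 235, 267, 250])]
1.1 [3.10865873e+00 4.53533834e-01 3.72217140e-05]
```

View pics/scene0.png

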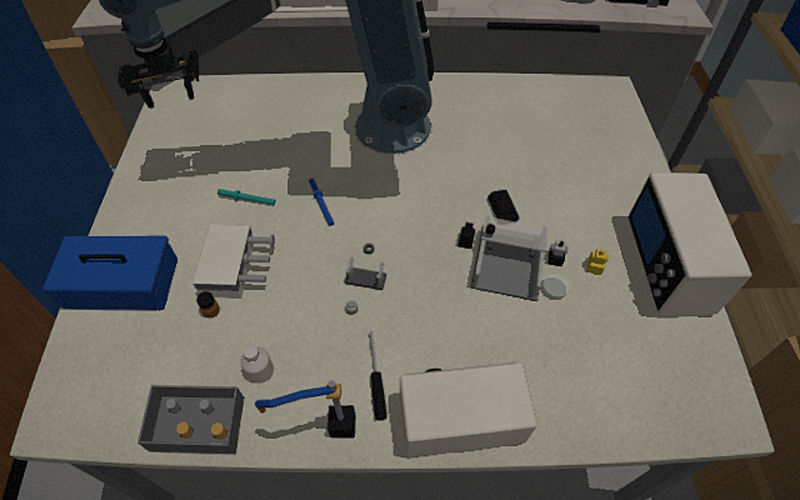

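View pics/top0.png

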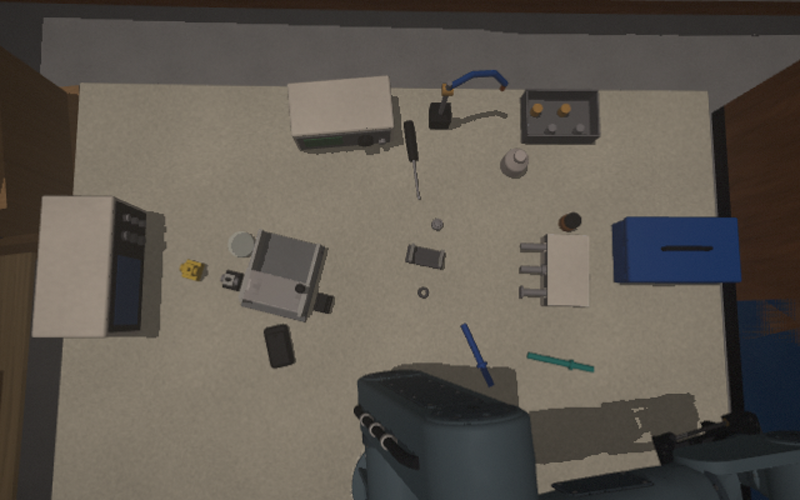

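```bash
cat > h.py <<'E'
from plant import r
import cv2,numpy as np
from scipy.spatial.transform import Rotation as R
from scipy.optimize import least_squares
def proj(c,P):
    k=r.calibration(c);q=R.from_rotvec(k["attitude"]).inv().apply(np.atleast_2d(P)-k["eye"])
    s=np.c_[q[:,0]/-q[:,2],q[:,1]/q[:,2]];s=s*(1+k["k1"]*(s**2).sum(1,keepdims=True))
    K=np.array(k["camera_matrix"]);return s@K[:2,:2].T+K[:2,2]
def back(c,uv,z):
    k=r.calibration(c);K=np.array(k["camera_matrix"])
    d=(np.atleast_2d(uv)-K[:2,2])/K[0,0];s=d.copy()
    for _ in range(20): s=d/(1+k["k1"]*(s**2).sum(1,keepdims=True))
    v=R.from_rotvec(k["attitude"]).apply(np.c_[s[:,0],-s[:,1],-np.ones(len(s))])
    e=np.array(k["eye"]);return e+v*((z-e[2])/v[:,2])[:,None]
def W(p,L):  # local pts -> world for pose (x,y,yaw)
    L=np.atleast_2d(L).astype(float);c,s=np.cos(p[2]),np.sin(p[2])
    return np.c_[p[0]+c*L[:,0]-s*L[:,1],p[1]+s*L[:,0]+c*L[:,1],L[:,2]]
def crop(im,x0,y0,x1,y1,f): return cv2.resize(im[y0:y1,x0:x1],None,fx=f,fy=f,interpolation=cv2.INTER_CUBIC)
def save(n,im): cv2.imwrite(f"pics/{n}.png",cv2.cvtColor(np.clip(im.astype(float)*1.4,0,255).astype(np.uint8),cv2.COLOR_RGB2BGR))
E
python3 - <<'E'
from h import *
t,s=np.load("top0.npy"),np.load("scene0.npy")
a=np.hstack([crop(t,175,178,275,266,4),crop(s,365,165,465,253,4)])
b=np.hstack([crop(t,405,182,480,248,3.7),crop(s,150,174,225,240,3.7)])[:,:555]
b=np.pad(b,((0,600-352-b.shape[0] if b.shape[0]<248 else 0),(0,245),(0,0)))[:248]
save("c1",np.vstack([a,b]))
k=back("top",[[300*.8,288*.8]],99);print("knob",k)
for n,uv,z in[("sensor",(231,281),60),("endstop",(323,303),50),("rackSW",(545,305),62),("rackNW",(546,235),62),("rackNE",(589,236),62),("rackSE",(587,306),62)]: print(n,back("top",[np.array(uv)*.8],z).round(1))
E
```

```text
knob [[455.10821958 225.27084268  99.        ]]
sensor [[472.9 390.5  60. ]]
endstop [[422.2 177.9  50. ]]
rackSW [[ 418.2 -343.7   62. ]]
rackNW [[ 584.4 -351.    62. ]]
rackNE [[ 582.5 -454.2   62. ]]
rackSE [[ 416.1 -443.    62. ]]
```

View pics/c1.png

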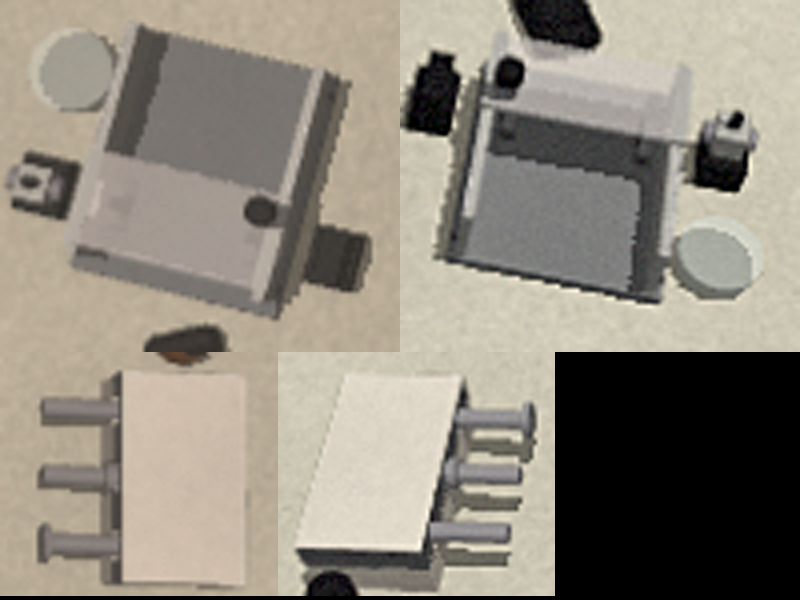

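```bash
cat > fit.py <<'E'
from h import *
f=lambda P,x0,y0,s:[((u+.5)/s-.5+x0,(v+.5)/s-.5+y0) for u,v in P]
def fit(name,Lt,ut,Ls,us,p0):
    def res(p): return np.r_[(proj("top",W(p,Lt))-ut).ravel(),(proj("scene",W(p,Ls))-us).ravel()]
    o=least_squares(res,p0,loss="soft_l1",f_scale=.5,x_scale=[1,1,.01]);print(name,o.x.round(4));print(res(o.x).reshape(-1,2).round(1).tolist());return o.x
C=fit("cradle",[(-55,80,10),(-55,-80,10),(20,-60,99)],f([(73,268),(279,318),(261,211)],175,178,4),
 [(135,-80,10),(135,80,10),(20,-60,99)],f([(38,258),(262,302),(110,68)],365,165,4),[440,285,-.2])
K=[(85,50,62),(85,-50,62),(-85,-50,62),(-85,50,62)]
B=fit("rack",K,f([(122,20),(245,22),(245,231),(122,231)],405,182,3.7),[K[2],K[3],K[0],K[1]],f([(67,22),(186,24),(141,200),(20,196)],150,174,3.7),[500,-400,0])
np.save("C.npy",C);np.save("B.npy",B)
E
python3 fit.py; python3 - <<'E'
from h import *
C,B=np.load("C.npy"),np.load("B.npy")
def draw(c,x0,y0,x1,y1,f):
    im=crop(np.load(c+"0.npy"),x0,y0,x1,y1,f)
    def pl(p,L,col,close=True):
        q=(proj(c,W(p,L))-[x0,y0]+.5)*f-.5
        cv2.polylines(im,[np.round(q*8).astype(np.int32)],close,col,1,cv2.LINE_AA,3)
    box=lambda a,b,d,e,z:[(a,d,z),(b,d,z),(b,e,z),(a,e,z)]
    pl(C,box(-55,135,-80,80,10),(255,0,0));pl(C,box(-43,133,66,74,62),(0,255,0));pl(C,box(-43,133,-74,-66,62),(0,255,0))
    pl(C,box(-35,35,-76,76,67),(0,0,255))
    a=np.linspace(0,6.28,24);pl(C,[(20+11*np.cos(t),-60+11*np.sin(t),99) for t in a],(255,255,0))
    for s in(112,-112):pl(C,box(-22,22,s-18,s+18,30),(255,0,255))
    pl(B,box(-85,85,-50,50,62),(255,0,0));
    for x in(-55,0,55):pl(B,box(x-8,x+8,50,110,42),(0,255,0))
    pl(B,box(-13,13,51.5,59.5,42),(0,0,255))
    return im
a=np.hstack([draw("top",175,178,275,266,4),draw("scene",365,165,465,253,4)])
b=np.hstack([draw("top",405,182,480,248,3.7),draw("scene",150,174,225,240,3.7)])
b=cv2.copyMakeBorder(b,0,4,0,800-b.shape[1],0)
save("c2",np.vstack([a,b])[:600])
E
```

```text
cradle [ 4.520252e+02  2.884101e+02 -2.331000e-01]
[[-0.4, -0.3], [-0.0, -0.4], [0.1, -0.9], [1.2, -0.4], [-0.3, -0.9], [-0.7, -0.6]]
rack [ 5.041773e+02 -3.998687e+02 -3.440000e-02]
[[-0.3, -1.2], [-0.2, -0.4], [0.0, 0.3], [-0.5, -1.0], [-0.2, -0.5], [-0.4, -0.4], [0.3, -0.5], [-1.4, -0.5]]
```

View pics/c2.png

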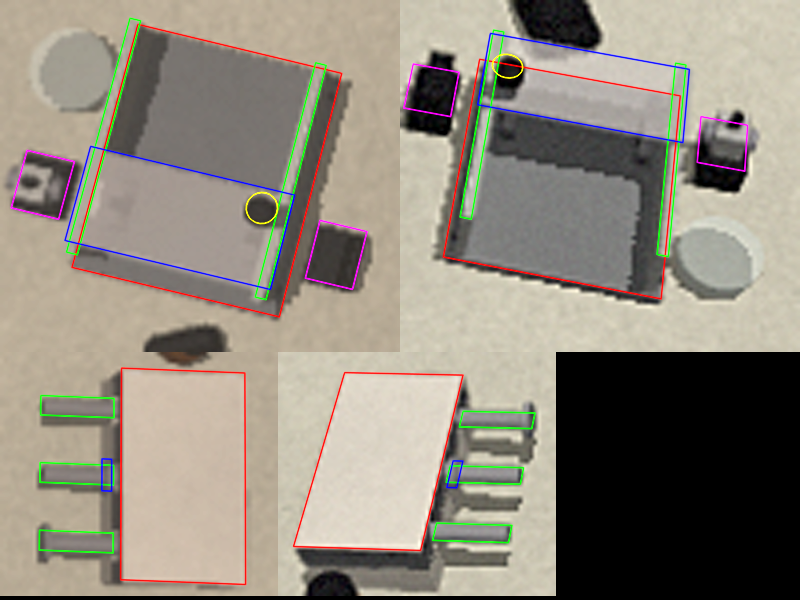

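Candidates for the horn in the top picture (640x400 px):
- the middle-bay rod at (425,215), with its flange right at the rack face
- the plain rod at (428,197)
- the disc-tipped rod at (426,234)
- the blue look-alike at (380,283) and the turquoise one at (448,290), both off the rack

I choose the middle-bay rod, which the close crop confirms. The fitted cradle and rack outlines lie within about 1 px of the picture.

Cover first; I'll crop the V-rest in the same turn.

```bash
cat >> h.py <<'E'
def ori(yaw,flip=False):  # tool down, tool y along local x (yaw)
    b=(yaw+np.pi/2)/2+(np.pi/2 if flip else 0); return np.pi*np.array([np.cos(b),np.sin(b),0])
def st(m): print(m,"t%.1f"%r.current_time(),"tcp",np.round(r.current_tool_pos(),1),"F",np.round(r.current_force(),1),"gap %.1f"%(88*r.current_finger_gap()),flush=True)
E
python3 - <<'E'
from h import *
C,B=np.load("C.npy"),np.load("B.npy")
P=lambda x,z:W(C,[(x,-60,z)])[0]
for fl in(0,1):
    for n,p,y in(("knob",P(20,72),C[2]),("rack",W(B,[(0,75,23)])[0],B[2]),("seat",W(C,[(0,0,23)])[0],C[2])):
        q=r.solve_ik(p,ori(y,fl));print(fl,n,None if q is None else np.round(q,2))
E
python3 - <<'E'
from h import *
a=crop(np.load("top0.npy"),310,180,370,230,6.6);b=crop(np.load("scene0.npy"),265,195,325,245,6.6)
save("v1",np.hstack([a,b]))
E
```

```text
0 knob [ 0.22  0.26  1.89 -0.    0.99  0.46]
0 rack [-0.77  0.51  1.66 -0.    0.97 -0.73]
0 seat [ 0.35  0.4   1.83 -0.    0.91  0.58]
1 knob [ 0.22  0.26  1.89  0.    0.99 -2.68]
1 rack [-0.77  0.51  1.66  0.    0.97  2.41]
1 seat [ 0.35  0.4   1.83  0.    0.91 -2.56]
```

View pics/v1.png

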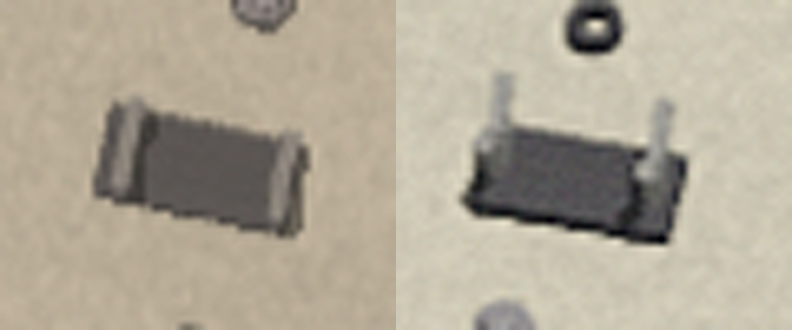

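```bash
python3 - <<'E'
from h import *
from fit import fit,f
V=fit("vrest",[(22,46,12),(-22,46,12),(-22,-46,12),(22,-46,12)],f([(108,103),(95,195),(297,237),(308,150)],310,180,6.6),
 [(22,46,12),(22,-46,12),(-22,46,12)],f([(272,232),(72,200),(291,155)],265,195,6.6),[450,0,-.2]);np.save("V.npy",V)
C=np.load("C.npy");o=ori(C[2]);P=lambda x,z:W(C,[(x,-60,z)])[0]
r.command_gripper(.5,force=40)
r.reach(P(20,150),o);r.move_straight(P(20,105),o,speed=150);st("above")
print(r.move_straight(P(20,74),o,speed=80,contact_N=6));st("down")
r.command_gripper(0.0,force=40);st("grip")
print(np.round(r.current_ft_torque(),2))
r.move_straight(P(20,84.3),o,speed=30);st("up")
if 88*r.current_finger_gap()>18 and r.current_force()[2]<-4:
    r.move_straight(P(45,84.3),o,speed=60,contact_N=15);st("slid25")
E
```

```text
cradle [ 4.520252e+02  2.884101e+02 -2.331000e-01]
[[-0.4, -0.3], [-0.0, -0.4], [0.1, -0.9], [1.2, -0.4], [-0.3, -0.9], [-0.7, -0.6]]
rack [ 5.041773e+02 -3.998687e+02 -3.440000e-02]
[[-0.3, -1.2], [-0.2, -0.4], [0.0, 0.3], [-0.5, -1.0], [-0.2, -0.5], [-0.4, -0.4], [0.3, -0.5], [-1.4, -0.5]]
vrest [ 5.370666e+02 -6.523160e+01 -2.010000e-01]
[[0.6, -0.1], [-0.3, -0.0], [-1.5, -0.3], [-0.4, -1.1], [-0.3, -0.2], [-0.6, -0.6], [-0.0, -0.9]]
above t5.3 tcp [457.6 225.1 104.9] F [-0.3 -1.2  0.4] gap 43.7
False
down t5.8 tcp [457.6 225.4  74. ] F [-0.5 -0.9 -0. ] gap 44.2
grip t6.3 tcp [456.3 225.8  74.2] F [-6.5  1.   5.2] gap 20.4
[ 0.22  0.86 -0.02]
up t6.8 tcp [457.7 225.5  84.2] F [ 0.   3.2 -7. ] gap 20.7
slid25 t7.3 tcp [482.8 219.2  84.3] F [ 1.8  2.  -7.5] gap 20.3
```

```bash
python3 - <<'E'
from h import *
C=np.load("C.npy");o=ori(C[2]);P=lambda x,z:W(C,[(x,-60,z)])[0]
print(r.move_straight(P(109,84.3),o,speed=90,contact_N=20));st("slid")
print(r.move_straight(P(116.5,84.3),o,speed=30,contact_N=12));st("end")
r.move_straight(r.current_tool_pos()-[0,0,9],o,speed=60);st("low")
r.command_gripper(.5);st("open")
p=np.array(r.current_tool_pos());p[2]=150;r.move_straight(p,o,speed=250);st("up")
V=np.load("V.npy");B=np.load("B.npy")
r.reach(W(B,[(0,78,150)])[0],ori(B[2]));st("over rack")
t,s=r.read_camera("top"),r.read_camera("scene");np.save("top1.npy",t);np.save("scene1.npy",s)
a=np.hstack([crop(t,175,178,275,266,4),crop(s,365,165,465,253,4)])
for c,i,x0,y0 in(("top",t,405,182),("scene",s,150,174)):pass
b=np.hstack([crop(t,395,182,480,244,4),crop(s,150,174,235,236,4)]);b=cv2.copyMakeBorder(b,0,0,0,800-b.shape[1],0)
save("c3",np.vstack([a,b])[:600])
E
```

```text
False
slid t8.2 tcp [544.1 204.2  84.1] F [-0.6 -4.6 -8.5] gap 20.4
True
end t8.5 tcp [546.9 203.2  82. ] F [ 2.   1.9 -6.7] gap 20.7
low t8.8 tcp [547.6 203.2  74.3] F [-1.9 -2.7  2.4] gap 20.7
open t9.3 tcp [546.9 203.3  73. ] F [-0.3  0.5  0.3] gap 43.9
up t9.8 tcp [547.5 203.4 151. ] F [-0.4  0.5 -1.7] gap 44.4
over rack t11.7 tcp [ 507.3 -321.   149.8] F [-0.2 -0.   0.1] gap 44.1
```

View pics/c3.png

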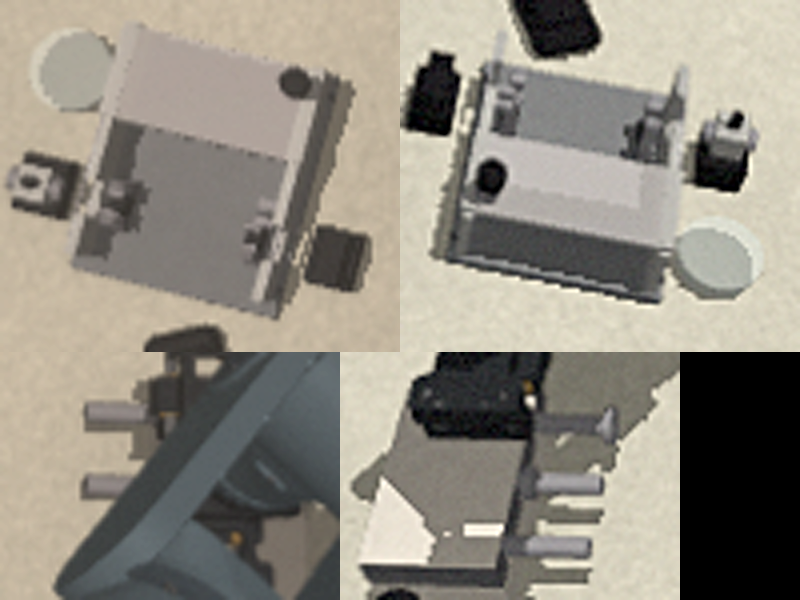

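```bash
python3 - <<'E'
from h import *
C=np.load("C.npy");c,s=np.cos(C[2]),np.sin(C[2])
def knob(c,im,uv):
    g=im.sum(2).astype(float);x,y=np.round(uv).astype(int);w=g[y-5:y+6,x-5:x+6];m=np.clip(200-w,0,None)*(w<200)
    v,u=np.mgrid[y-5:y+6,x-5:x+6];return [(m*u).sum()/m.sum(),(m*v).sum()/m.sum()]
for cam,u0,u1 in(("top",(240,230.5),(248.5,198.3)),("scene",(392,182),(387.6,209.5))):
    p=[back(cam,[knob(cam,np.load(cam+f"{i}.npy"),u)],99)[0] for i,u in((0,u0),(1,u1))]
    d=p[1]-p[0];print(cam,"slide",d[:2]@[c,s],d[:2]@[-s,c]," local0",(p[0]-[C[0],C[1],0])[:2]@[[c,-s],[s,c]])
t,s_=np.load("top1.npy"),np.load("scene1.npy")
def dr(cam,im,x0,y0,x1,y1,f):
    o=crop(im,x0,y0,x1,y1,f)
    for y in(46,58,-46,-58):
        q=((proj(cam,W(C,[(-18,y,58),(-12,y,49.5),(-12,y,34),(12,y,34),(12,y,49.5),(18,y,58)]))-[x0,y0]+.5)*f-.5)
        cv2.polylines(o,[np.round(q*8).astype(np.int32)],False,(0,255,0) if y>0 else (255,255,0),1,cv2.LINE_AA,3)
    return o
save("c4",np.hstack([dr("top",t,190,210,250,250,6.6),dr("scene",s_,380,178,440,218,6.6)]))
E
```

```text
top slide 94.12734438347789 -1.0902354191832564  local0 [ 17.0646057  -60.41514498]
scene slide 94.31735054049892 -0.9228745360654431  local0 [ 28.03980449 -57.46489625]
```

View pics/c4.png

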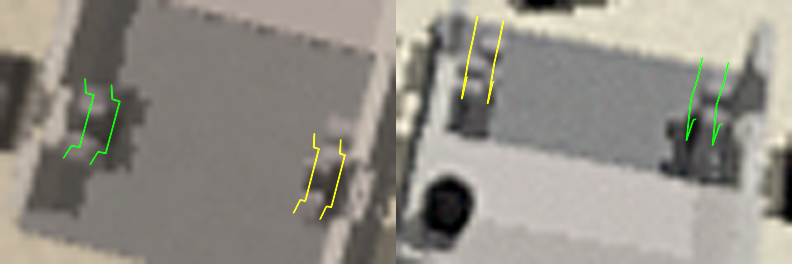

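```bash
python3 - <<'E'
from h import *
C,B,V=[np.load(n+".npy") for n in "CBV"]
C[:2]+=-2.3*np.array([np.cos(C[2]),np.sin(C[2])]);B[0]-=1.5;V[0]-=1
for n,p in zip("CBV",(C,B,V)):np.save(n+"2.npy",p)
o=ori(B[2]);P=lambda y,z:W(B,[(0,y,z)])[0]
r.command_gripper(.41,force=60)
r.move_straight(P(90,70),o,speed=200);print(r.move_straight(P(90,23),o,speed=80,contact_N=5));st("down")
r.command_gripper(0,force=60);st("grip")
r.move_straight(P(120,23),o,speed=60);st("30")
r.move_straight(P(201,23),o,speed=100);st("out")
r.move_straight(P(204,110),o,speed=120);st("lift")
s=r.read_camera("scene");t=r.read_camera("top")
q=proj("scene",[P(190,90)])[0].astype(int);q2=proj("top",[P(190,90)])[0].astype(int)
f=lambda i,q:crop(i,q[0]-60,q[1]-50,q[0]+40,q[1]+50,4)
save("d1",np.hstack([f(s,q),crop(t,q2[0]-40,q2[1]-50,q2[0]+60,q2[1]+50,4)]))
E
```

```text
False
down t13.4 tcp [ 505.9 -310.    22.9] F [ 0.1 -0.6 -0.2] gap 36.0
grip t13.9 tcp [ 506.1 -310.1   23.4] F [ 0.8 -0.8  1.4] gap 13.8
30 t14.5 tcp [ 506.7 -279.2   22.9] F [-0.2  0.2  0.5] gap 13.9
out t15.5 tcp [ 509.8 -199.3   23.1] F [ 0.6  0.2 -1.3] gap 13.4
lift t16.3 tcp [ 509.2 -195.8  109.3] F [-0.1 -0.5 -0.5] gap 13.8
```

View pics/d1.png

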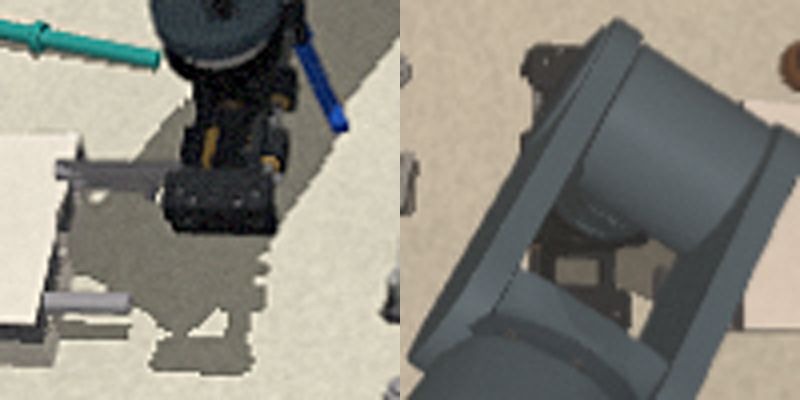

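```bash
python3 - <<'E'
from h import *
B=np.load("B2.npy")
q=proj("scene",W(B,[(0,190,90)]))[0].astype(int)
for n,L in(("horn",[(0,y,129) for y in(64,144,165.5,173.5,204,224)]),("disc",[(-55,y,42) for y in(50,107)]),("mid",[(0,y,42) for y in(50,110)]),("plain",[(55,y,42) for y in(50,110)])):
    print(n,((proj("scene",W(B,L))-q+[60,50])*4).round().tolist())
    print("  t",((proj("top",W(B,L))).round().tolist()))
E
```

```text
horn [[54.0, 165.0], [166.0, 168.0], [197.0, 168.0], [208.0, 169.0], [252.0, 170.0], [280.0, 170.0]]
  t [[440.0, 213.0], [411.0, 212.0], [404.0, 211.0], [401.0, 211.0], [390.0, 211.0], [383.0, 210.0]]
disc [[76.0, 177.0], [150.0, 179.0]]
  t [[435.0, 234.0], [416.0, 233.0]]
mid [[62.0, 236.0], [142.0, 238.0]]
  t [[435.0, 215.0], [415.0, 215.0]]
plain [[48.0, 299.0], [129.0, 301.0]]
  t [[435.0, 197.0], [416.0, 196.0]]
```

The scene crop shows the horn out of the rack and held level, with its left end at (58,170) and its tip at (280,170), as projected. The plain rod at (85,300) hasn't moved. Next, the V-rest for a regrasp at the middle.

```bash
python3 - <<'E'
from h import *
V,C=np.load("V2.npy"),np.load("C2.npy")
o=ori(V[2]);P=lambda y,z:W(V,[(0,y,z)])[0]
r.reach(P(56,90),o);r.move_straight(P(56,52),o,speed=120)
print(r.move_straight(P(56,31.5),o,speed=30,contact_N=5));st("laid")
r.command_gripper(.41);st("open")
r.move_straight(P(56,110),o,speed=200)
r.reach(W(V,[(-20,150,160)])[0],o);r.hold(.2)
p=W(V,[(0,200,200)])[0]
s,t=r.read_camera("scene"),r.read_camera("top");np.save("scene2.npy",s);np.save("top2.npy",t)
def dr(cam,im,f):
    q0=proj(cam,P(-4,51))[0].astype(int)-[45,38];o=crop(im,q0[0],q0[1],q0[0]+90,q0[1]+76,f)
    q=((proj(cam,W(V,[(0,y,51) for y in(-84,17.5,25.5,76)]))-q0+.5)*f-.5).astype(int)
    for a in q: cv2.circle(o,tuple(int(v) for v in a),2,(255,0,0),-1)
    return o
save("e1",np.hstack([dr("top",t,4.4),dr("scene",s,4.4)]));st("")
E
```

```text
True
laid t18.3 tcp [547.9 -10.5  33.5] F [ 3.4 -0.3  0.8] gap 13.7
open t18.8 tcp [546.4 -10.1  32.9] F [-0.1 -0.1 -0.1] gap 36.0
 t20.1 tcp [546.   84.8 159. ] F [-0.6  0.4 -0.1] gap 36.0
```

View pics/e1.png

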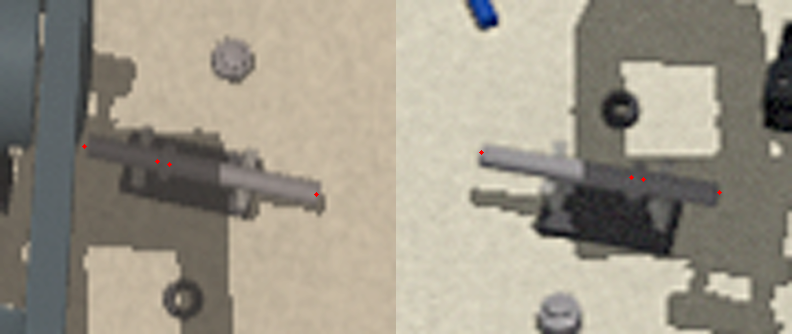

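```bash
python3 - <<'E'
from h import *
V=np.load("V2.npy");L=[]
for c in("top","scene"):
    q0=proj(c,W(V,[(0,0,51)]))[0].astype(int)-[30,22];im=np.load(c+"2.npy")
    o=crop(im,q0[0],q0[1],q0[0]+60,q0[1]+44,6.6).astype(float);L.append(np.clip(o*1.6,0,255))
B=np.load("B2.npy")
r1=[np.clip(crop(np.load(c+"2.npy"),x,y,x+60,y+44,6.6).astype(float)*1.2,0,255) for c,x,y in(("top",405,192),("scene",180,180))]
save("e2",np.vstack([np.hstack(L),np.hstack(r1)]))
E
```

```text
(no output)
```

View pics/e2.png

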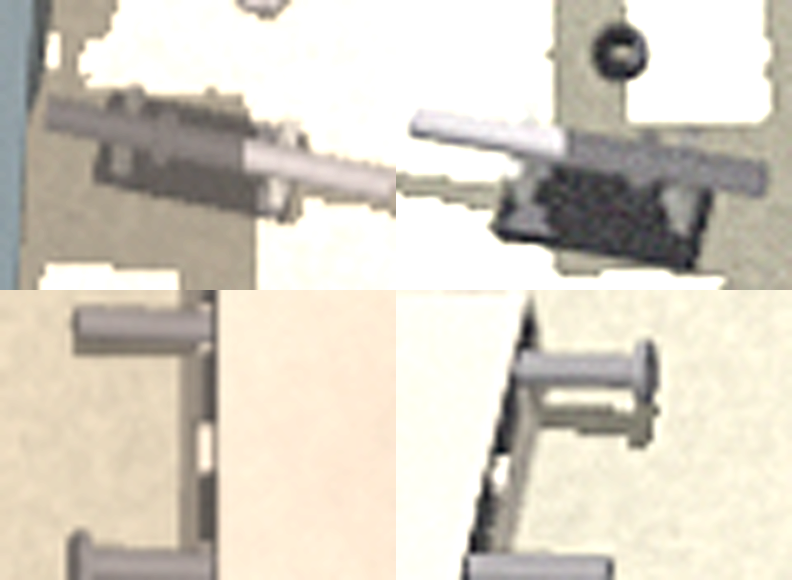

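The close crop shows the flange as a bump at (160,135) in the top view, and both rod ends lie on the predicted marks. The middle bay is empty and the other two rods are in place. Now I'll regrasp at the middle and carry the horn over the clips.

```bash
python3 - <<'E'
from h import *
V,C=np.load("V2.npy"),np.load("C2.npy")
o=ori(V[2]);P=lambda y,z:W(V,[(0,y,z)])[0];Q=lambda y,z:W(C,[(0,y,z)])[0];oc=ori(C[2])
r.reach(P(-4,100),o);print(r.move_straight(P(-4,32),o,speed=90,contact_N=6));st("at rod")
r.command_gripper(0,force=60);st("grip")
r.move_straight(P(-4,120),o,speed=150)
r.reach(Q(0,120),oc);r.move_straight(Q(0,62),oc,speed=120);st("over seat")
s,t=r.read_camera("scene"),r.read_camera("top");np.save("scene3.npy",s);np.save("top3.npy",t)
def dr(cam,im,f):
    q0=proj(cam,Q(0,81))[0].astype(int)-[45,38];o=crop(im,q0[0],q0[1],q0[0]+90,q0[1]+76,f)
    q=((proj(cam,W(C,[(0,y,81) for y in(-80,21.5,29.5,80)]))-q0+.5)*f-.5).astype(int)
    for a in q: cv2.circle(o,tuple(int(v) for v in a),2,(255,0,0),-1)
    return o
save("f1",np.hstack([dr("top",t,4.4),dr("scene",s,4.4)]))
E
```

```text
False
at rod t21.8 tcp [535.7 -69.3  32.4] F [ 0.8  0.3 -0.5] gap 35.7
grip t22.2 tcp [536.6 -69.6  32.8] F [ 4.  -0.4  2.1] gap 13.6
over seat t25.0 tcp [450.4 288.7  62.3] F [-0.2 -1.  -1.3] gap 14.3
```

View pics/f1.png

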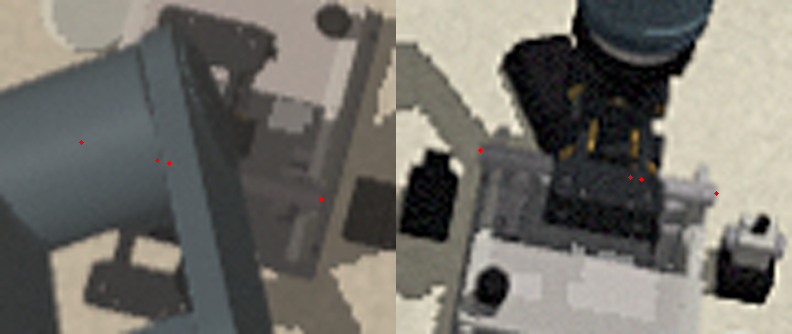

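Both visible rod ends lie on the predicted marks: (322,198) in the top view, (482,150) and (712,190) in the scene view. The horn is aligned over the clips. Press now.

```bash
python3 - <<'E'
from h import *
C=np.load("C2.npy");oc=ori(C[2]);Q=lambda z:W(C,[(0,0,z)])[0]
print(r.move_straight(Q(45),oc,speed=60,contact_N=10));st("45")
for z in(40,36,33,30,27,25,23):
    h=r.move_straight(Q(z),oc,speed=25,contact_N=30);st(z)
    if h: print("stop");break
E
```

```text
False
45 t25.5 tcp [449.3 288.8  44.4] F [ 0.1 -0.8 -1.2] gap 13.8
40 t25.9 tcp [449.8 288.9  39.9] F [ 0.2 -0.6 -1.3] gap 13.9
36 t26.2 tcp [450.7 289.5  36.9] F [-0.8 -0.2  5.4] gap 14.0
33 t26.4 tcp [450.9 289.7  34.1] F [-0.5  1.3  5.9] gap 13.5
30 t26.7 tcp [450.6 289.3  30.4] F [1.3 1.9 1.5] gap 13.7
27 t27.0 tcp [450.4 289.1  27. ] F [ 4.5  1.9 -0.9] gap 13.1
25 t27.2 tcp [449.7 288.7  24.6] F [ 4.6  1.2 -3.3] gap 13.5
23 t27.5 tcp [449.8 288.9  23.1] F [2.2 1.  3. ] gap 13.7
```

```bash
python3 - <<'E'
from h import *
C=np.load("C2.npy");oc=ori(C[2]);Q=lambda z:W(C,[(0,0,z)])[0]
print(r.move_straight(Q(21),oc,speed=15,contact_N=10));st("press")
r.command_gripper(.41);st("open")
r.move_straight(Q(130),oc,speed=150);r.reach([330,-150,260],oc);r.hold(.2);st("clear")
s,t=r.read_camera("scene"),r.read_camera("top")
def dr(cam,im,f):
    q0=proj(cam,Q(42))[0].astype(int)-[42,36];o=crop(im,q0[0],q0[1],q0[0]+84,q0[1]+72,f)
    for x in(-8,8):
        q=((proj(cam,W(C,[(x,y,42) for y in(-80,80)]))-q0+.5)*f-.5).astype(int)
        for a in q: cv2.circle(o,tuple(int(v) for v in a),2,(255,0,0),-1)
    return o
save("g1",np.hstack([dr("top",t,4.7),dr("scene",s,4.7)]))
for c in("top","scene"):
  for n in("horn","plain_rod","disc_rod"): print(c,n,[(round(float(d["p"]),2),[int(x) for x in d["box"]]) for d in r.regions_of(c,n)][:4])
E
```

```text
True
press t27.7 tcp [449.9 289.   22.9] F [-2.8 -0.4  7.4] gap 13.7
open t28.2 tcp [450.6 289.2  22.6] F [ 0.1 -0.1 -0.1] gap 36.2
clear t31.0 tcp [ 330.2 -149.5  259.8] F [-0.4 -0.8 -0.3] gap 36.0
top horn [(0.7, [456, 289, 475, 299]), (0.66, [193, 224, 248, 242]), (0.45, [366, 260, 393, 306])]
top plain_rod []
top disc_rod [(0.59, [412, 228, 438, 236])]
scene horn [(0.77, [380, 184, 431, 198]), (0.55, [289, 193, 297, 202]), (0.49, [173, 150, 221, 168])]
scene plain_rod [(0.65, [190, 220, 212, 225])]
scene disc_rod [(0.61, [374, 171, 438, 239]), (0.43, [201, 188, 220, 196])]
```

View pics/g1.png

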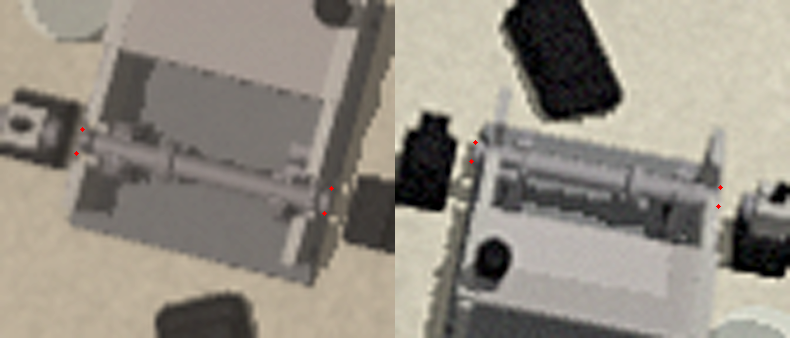

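```bash
python3 - <<'E'
from h import *
C=np.load("C2.npy")
for cam in("top","scene"):
    im=r.read_camera(cam).astype(float).sum(2)
    ms=[d for d in r.regions_of(cam,"horn")];c0=proj(cam,W(C,[(0,0,42)]))[0]
    m=min(ms,key=lambda d:abs(np.mean(np.argwhere(d["mask"])[:,::-1],0)-c0).sum())["mask"]
    print(cam,"box px ends pred",proj(cam,W(C,[(0,-80,42),(0,80,42)])).round(1).tolist())
    for y in range(-76,80,8):
        a=proj(cam,W(C,[(0,y,42)]))[0];cx=int(round(a[0]));row=a[1]+(proj(cam,W(C,[(0,80,42)]))[0]-proj(cam,W(C,[(0,-80,42)]))[0])@[0,1]/(proj(cam,W(C,[(0,80,42)]))[0]-proj(cam,W(C,[(0,-80,42)]))[0])[0]*(cx-a[0])
        k=np.flatnonzero(m[:,cx]);R0=int(round(row))
        print(y,"pred %.1f"%row,"mask",(k.min(),k.max(),round(k.mean()-row,1)) if len(k) else None,(im[R0-5:R0+6,cx]/3).astype(int).tolist())
E
```

```text
top box px ends pred [[247.4, 239.4], [194.5, 226.7]]
-76 pred 239.0 mask (np.int64(237), np.int64(241), np.float64(-0.0)) [58, 63, 61, 55, 81, 95, 92, 86, 62, 52, 53]
-68 pred 238.3 mask (np.int64(237), np.int64(240), np.float64(0.2)) [116, 77, 54, 69, 84, 94, 95, 96, 82, 101, 84]
-60 pred 237.8 mask (np.int64(236), np.int64(240), np.float64(0.2)) [102, 73, 54, 75, 89, 96, 92, 81, 61, 66, 110]
-52 pred 237.1 mask (np.int64(236), np.int64(238), np.float64(-0.1)) [87, 92, 91, 77, 85, 97, 94, 81, 82, 60, 50]
-44 pred 236.6 mask (np.int64(235), np.int64(238), np.float64(-0.1)) [82, 82, 95, 83, 91, 95, 83, 94, 86, 80, 79]
-36 pred 235.9 mask (np.int64(234), np.int64(238), np.float64(0.1)) [83, 83, 65, 76, 90, 97, 93, 80, 80, 82, 82]
-28 pred 235.2 mask (np.int64(233), np.int64(237), np.float64(-0.2)) [84, 84, 77, 76, 87, 98, 94, 85, 75, 80, 82]
-20 pred 234.7 mask (np.int64(233), np.int64(236), np.float64(-0.2)) [82, 83, 69, 80, 94, 98, 89, 76, 80, 82, 82]
-12 pred 234.0 mask (np.int64(232), np.int64(235), np.float64(-0.5)) [84, 85, 64, 77, 90, 97, 91, 80, 81, 82, 82]
-4 pred 233.3 mask 
[... 2687 characters left out ...]
89, 85, 95, 107, 109, 113, 106, 90, 69, 88, 102]
36 pred 192.8 mask (np.int64(191), np.int64(195), np.float64(0.2)) [89, 88, 78, 99, 108, 108, 99, 70, 46, 41, 45]
44 pred 193.4 mask (np.int64(192), np.int64(196), np.float64(0.6)) [92, 89, 91, 91, 103, 112, 110, 88, 61, 30, 11]
52 pred 193.7 mask (np.int64(192), np.int64(194), np.float64(-0.7)) [91, 90, 66, 95, 112, 101, 77, 62, 48, 54, 58]
60 pred 194.3 mask (np.int64(193), np.int64(194), np.float64(-0.8)) [100, 107, 107, 87, 102, 107, 103, 87, 72, 51, 48]
68 pred 194.9 mask (np.int64(194), np.int64(196), np.float64(0.1)) [53, 59, 57, 94, 112, 115, 99, 69, 70, 85, 89]
76 pred 195.2 mask None [64, 64, 57, 57, 98, 119, 132, 135, 131, 128, 128]
```

```bash
python3 - <<'E'
from h import *
st("final");r.job_done()
E
```

```text
final t31.6 tcp [ 330. -150.  260.] F [ 0.  -0.2 -0.8] gap 35.9
the job is handed in; nothing more can be done
```

The horn is seated in both spring clips with its flange end toward the sensor, and the job was handed in at 31.6 s of the 72 s allowed. No verdict is reported.

**What I did**
- **Cover:** I lifted the plunger knob about 10 mm and slid the cover open, about 94 mm by image in both cameras.
- **Horn:** I drew it level out of the middle bay, laid it on the V-rest and took it again by its middle. I then pressed it straight down between the clips. Contact began with the axis at about 56 mm, and the force dropped as the clips snapped. It then met firm resistance at seat height, and I released it and moved the arm clear.

**Last checks**
- **Lengthwise:** both rod ends lie within about 1 px of the predicted seat.
- **Sideways and tilt:** the rod's line stays within about 1 px of prediction in the top view and shows no tilt trend in the scene view, so it reads as level and parallel.
- **Other rods:** the V-rest crop showed both in place. At the end the networks missed the plain rod in the top view and found the disc rod in both, at its starting pixels; the scene view placed the plain rod within 2 px of its start.
- **Bystanders:** those in view (dish, mouse, weight and collar) looked untouched. The jar, screwdriver and bottle were not checked at the end.

**Disagreements**
- The two cameras disagreed by a few millimetres in x. I used a 2.3 mm correction for the cradle, which the top camera, the force while gripping the knob and the cover's end stop all supported.
- In the last picture I at first took the rod for tilted by eye in the scene view; the pixel profile did not bear that out.

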